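# Put two gudgeon pins away in the empty cells of a flap-topped pin box

### The job

Put the two loose gudgeon pins from the rubber pad away in the pin box. Its sprung flaps hide which cells already hold a pin, so feel for an empty cell with the pin's foot, gently and without forcing it, and let each pin drop right down to the bottom of a cell of its own. Leave the piston, the can and the wrench where they are.

Things in the scene. Friction and masses are not known exactly. Their poses are not given: they have to be found in the camera images.
- box: Pin box of grey plastic, fixed to the bench: 84 (x) x 124 (y) x 94 (z) mm, origin at the centre of its underside, z up, turned up to 35 degrees either way. 6 square cells, each 36 mm inside, with 4 mm walls and a 4 mm floor; cell centres lie at x = -20 and +20 mm, y = -40, 0 and +40 mm in its frame. Four cells (which four varies) already hold a pin like pin_a; two are empty.
- box_flaps (a point): Centre of the box's top, at rim height. Two black flaps close each cell's mouth: hinged 3 mm below the rim at the cell's -x and +x walls, meeting in the middle, 17 mm long. They swing down into the cell at well under 1 N, let a pin through, and spring shut over it once it has dropped below them, in full and empty cells alike.
- box_floor (a point): Centre of the box's inner floor, 4 mm above its underside. Stored pins stand hidden on the floor, up to about 7 mm off their cell's centre, their tops 20 mm below the rim: a pin pushed down into a full cell stops hard with its foot 20 mm below the rim. In an empty cell it meets only the flaps until the floor, 90 mm below the rim; let go part-way, it falls the rest.
- pad: Black rubber pad, fixed, 150 x 170 mm, 5 mm thick, origin at the centre of its underside; the two loose pins stand on it, some 75 mm or more apart.
- pin_a: First loose gudgeon pin: a plain steel tube-shaped cylinder, 22 mm in diameter, 70 mm long, 0.12 to 0.18 kg, bevelled 2 mm at both ends, standing upright on the pad. Origin at the centre of its underside, z along its axis.
- pin_a_mid (a point): Middle of pin_a: on its axis, 35 mm above its origin.
- pin_b: Second loose gudgeon pin, the same as pin_a.
- pin_b_mid (a point): Middle of pin_b: on its axis, 35 mm above its origin.
- piston: Bystander: aluminium piston, 83 mm in diameter, 60 mm high, standing on its skirt; origin at the centre of its underside.
- can: Bystander: metal can, 60 mm in diameter, 130 mm high; origin at the centre of its underside.
- wrench: Bystander: steel wrench lying beyond the work, roughly along y; origin under its middle.

How it is judged:
At the end, for the whole second after the job is handed in: Both loose pins are inside the box, standing on the floor of a cell (the middle of each pin 30 to 46 mm above the box's underside, within 40 mm in x and 60 mm in y of its centre, in the box's frame), let go and at rest (under 20 mm/s) (x of pin_a_mid in the frame of box between -0.04 and 0.04 m and y of pin_a_mid in the frame of box between -0.06 and 0.06 m and z of pin_a_mid in the frame of box between 0.03 and 0.046 m and linear speed of each of pin_a, pin_b below 0.02 m/s and x of pin_b_mid in the frame of box between -0.04 and 0.04 m and y of pin_b_mid in the frame of box between -0.06 and 0.06 m and z of pin_b_mid in the frame of box between 0.03 and 0.046 m); the robot touches nothing.
It fails at once if the piston is shifted by more than 30 mm (distance of piston from where it was at the start of the episode above 0.03 m).
It fails at once if the can is shifted by more than 30 mm (distance of can from where it was at the start of the episode above 0.03 m).
It fails at once if the wrench is shifted by more than 30 mm (distance of wrench from where it was at the start of the episode above 0.03 m).
It fails at once if the box is pressed with more than 120 N in all while pin_a is being tried in a cell (contact force between box and anything else above 120 N and x of pin_a_mid in the frame of box between -0.04 and 0.04 m and y of pin_a_mid in the frame of box between -0.06 and 0.06 m and z of pin_a_mid in the frame of box above 0.1 m).
It fails at once if the box is pressed with more than 120 N in all while pin_b is being tried in a cell (contact force between box and anything else above 120 N and x of pin_b_mid in the frame of box between -0.04 and 0.04 m and y of pin_b_mid in the frame of box between -0.06 and 0.06 m and z of pin_b_mid in the frame of box above 0.1 m).
It also fails if it takes over 61 s, if anything falls off the work surface, if the arm or the gripper's body presses on something with over 40 N, if the wrist force passes 120 N, or if a joint passes its speed limit or range.

### The arm

A 6-joint arm with a two-finger parallel gripper is mounted at the origin on the work surface. World frame = base frame: x ahead of the robot, y to its left, z up, the work surface at z = 0. Lengths are in m, angles in rad, forces in N, time in s.
With the tool pointing down it reaches from about 0.275 to 0.75 m from the base axis. Payload 10.2 kg.
Tool frame: the origin (TCP) lies midway between the tips of the shut fingers; the grasp point (between the pads) lies 19 mm behind it; z points along the fingers, y is the direction in which the jaws open and shut (so a half turn about z gives the same grasp; the last joint's range is limited). The gripper opens to 85 mm and grips with 20 to 120 N. Pads are 22 mm wide; open, the fingers measure 114 mm over their backs; the gripper's body (76 mm by 85 mm) begins 54 mm behind the grasp point. The pads swing forward as they close: fully open they stand 13 mm farther back than shut.
Start: joints at [0.94, 0.313, 1.498, -0, 1.331, -0.223], TCP at [0.208, 0.482, 0.231] pointing down, gripper open.
Joint ranges: [-2.94, 2.94], [-0.97, 2.17], [0.19, 2.56], [-1.23, 4.37], [0.02, 3.11], [-2.88, 2.88]. Speed limits (rad/s): [2.39, 2.39, 3.01, 3.14, 3.14, 3.14].

### API

Orientations are given as [roll, pitch, yaw] about the fixed x, y, z axes, in that order (R = Rz(yaw) Ry(pitch) Rx(roll)).
In Python, from workcell import ctrl, vision, spotter gives the robot as it stands.
- The arm moves only by the tool jog_arm, never from a script. Its arguments are lists of equal length, an entry for each row: "travel": the shift along the tool's x, y, z normalised to -1 to 1, where 1 is 300 mm, a list of three; "rotation": the turn, a rotation vector about the tool's x, y, z normalised to -1 to 1, where 1 is 45 degrees, a list of three; "gripper": the gripper's target within -1 to 1 (fully open at 1, half-way at 0, shut at -1). In form: {"travel": [[dx, dy, dz], ...], "rotation": [[ax, ay, az], ...], "gripper": [gripper, ...]}. A call has 1 to 12 rows; each row is the pose to reach, as a shift and turn from the pose commanded when the call began, along the tool's axes at that moment; what a row does not reach only later rows make up. A row lasts 1/8 s, in which the tool goes at most 62.5 mm and 10.7 degrees, less where a joint would pass 70% of its speed; a pose out of reach is approached as far as the arm can. A call with a number of a shift or a turn outside -1 to 1 is refused whole. A call with a gripper value outside its range is refused whole. The fingers move at their own pace and stop on an object; "squeeze" is the grip in N (left out, the last holds). Time passes only in rows, so rows that repeat a pose let the fingers close. It gives the time, the measured TCP pose, the force and the opening at its end, in the units of the state.
- ctrl.read_state(): the state, without advancing time (a new reading comes with each control period).
- vision.capture(name): name is "side" or "top" or "wrist"; returns the picture (480x640x3 uint8, red, green, blue); there is no depth.
- vision.camera_model(name): a dict with "fx", "fy", "cx", "cy" (pixels), "eye" and "attitude" of the camera in the world; the wrist camera has in their place "hand_eye" (4x4, takes a point from camera to tool coordinates, whose origin is the TCP and whose axes are the flange's). Camera axes: x right, y up, looking along -z (the intrinsics and any distortion apply to the point x, -y, -z); pixel columns grow to the right and rows downward; lengths in m; the calibration is good to about 2 mm. The wrist camera is an equidistant fisheye: a pixel r from the principal point sees the ray r / f radians off the axis. A picture is of the moment at which its call begins: read the wrist's pose just before it. camera_model takes no time and is no camera call.
- ctrl.close_job(): hands the job in, once; it reports no verdict.
Trained networks look in the newest picture that a camera, given by its name, has taken for a name from the list of things; names that differ only in an ending like _2 or _b are one class to them, and where a whole thing is asked for, a point or a joint stands for the part that bears it (a point fixed in the world has none). Each returns a list of dicts, best first, with "conf" (0 to 1); they miss things now and then, are a little off and sometimes report something else, mostly with a low value. They report only what shows in the picture. A call takes as long as a camera call.
- spotter.search_frame(camera, name): "location" ([column, row] in pixels, amid what is visible of it).
- spotter.regions_of(camera, name): "region" (480x640 bool, what is visible of it) and "location" ([column, row] in pixels, amid what is visible of it).
The state is a dict: "clock": time; "joints": joint angles; "joint_velocities": joint speeds; "joint_efforts": joint torques, N m; "ee_pos": TCP position; "orientation": TCP orientation; "contact_force": force on the tool from outside, world axes, zero at the start; "wrist_torque": the same for the moment, N m; "gripper_width": finger opening in m.
Only numpy, scipy, OpenCV 4.12 (cv2) and the standard library are available. Lean on these libraries where they do the work, as an engineer would, in place of code of your own. Each camera call takes 0.05 s, during which the arm holds its last target.

## Working session

There is one attempt and no reset: what is moved stays moved. The work goes in short steps, Python scripts to look and compute and a tool call to move; the robot and the scene stay as the last step left them, time stands still between calls to the robot, and variables do not carry over. Pictures are saved under pics/ and viewed, and the job is handed in when it is done.

Besides the shell and the picture viewer there is one more tool, called in YAML: its name, and indented under it one key for each argument. jog_arm: Moves the arm, as the interface text tells. Its arguments: {"type":"object","properties":{"travel":{"type":"array"},"rotation":{"type":"array"},"gripper":{"type":"array"},"squeeze":{"type":"number"}},"required":["travel","rotation","gripper"]}

```bash
mkdir -p pics; ls; cat > h.py <<'E'
import numpy as np, cv2
from workcell import ctrl, vision, spotter
E
python3 - <<'E'
from h import *
s=ctrl.read_state(); print(s)
for n in ["side","top","wrist"]:
    im=vision.capture(n); cv2.imwrite(f"pics/{n}0.png",im[:,:,::-1]); print(n,vision.camera_model(n))
    for o in ["box","box_flaps","pin_a","pad","piston","can","wrench"]:
        try: print(o,[(np.round(d["location"]).tolist(),round(d["conf"],2)) for d in spotter.search_frame(n,o)][:4]) if n!="wrist" else 0
        except Exception as e: print(o,e)
E
```

```text
pics
{'clock': 0.0, 'joints': array([ 9.39595864e-01,  3.13475401e-01,  1.49845714e+00, -8.02791586e-06,
        1.33101067e+00, -2.23382591e-01]), 'joint_velocities': array([-0.00152681, -0.00052926,  0.00028433,  0.0006306 , -0.00017577,
        0.00038111]), 'joint_efforts': array([-2.92188670e-04, -4.12271011e+01, -2.59738612e+01, -2.27049891e-04,
        4.18175507e-03, -2.14848188e-05]), 'ee_pos': array([0.20806185, 0.48172094, 0.23071454]), 'orientation': array([-3.14027393e+00, -2.91585233e-04,  2.73377650e+00]), 'contact_force': array([ 0.19137991, -0.35143544,  0.35998002]), 'wrist_torque': array([ 0.00523903,  0.03781545, -0.0536994 ]), 'gripper_width': 0.08575595594149553}
side {'fx': 546.0540849086585, 'fy': 546.0540849086585, 'cx': 322.68820143800906, 'cy': 240.02883713638752, 'eye': array([-0.02570364, -0.71702719,  0.79935078]), 'attitude': array([ 0.9283781 ,  0.02003461, -0.71181928])}
box [([258.0, 233.0], 0.86)]
box_flaps [([261.0, 233.0], 0.57)]
pin_a [([366.0, 335.0], 0.78), ([352.0, 298.0], 0.73)]
pad [([377.0, 330.0], 0.68)]
piston [([426.0, 414.0], 0.85), ([3
[... 355 characters left out ...]
 ([367.0, 271.0], 0.19)]
box_flaps [([248.0, 271.0], 0.86)]
pin_a [([399.0, 288.0], 0.51), ([364.0, 269.0], 0.48)]
pad [([386.0, 273.0], 0.88)]
piston [([470.0, 305.0], 0.63)]
can [([152.0, 300.0], 0.65)]
wrench [([301.0, 195.0], 0.85)]
wrist {'fx': 371.64829954431775, 'fy': 371.64829954431775, 'cx': 315.85558117913473, 'cy': 237.7279683324466, 'hand_eye': array([[-5.19573219e-04,  9.46878736e-01,  3.21590406e-01,
         8.24986673e-02],
       [ 9.99999789e-01,  6.17304353e-04, -2.01931572e-04,
        -2.51868855e-04],
       [-3.89723869e-04,  3.21590233e-01, -9.46878857e-01,
        -1.42722738e-01],
       [ 0.00000000e+00,  0.00000000e+00,  0.00000000e+00,
         1.00000000e+00]])}
```

View pics/side0.png

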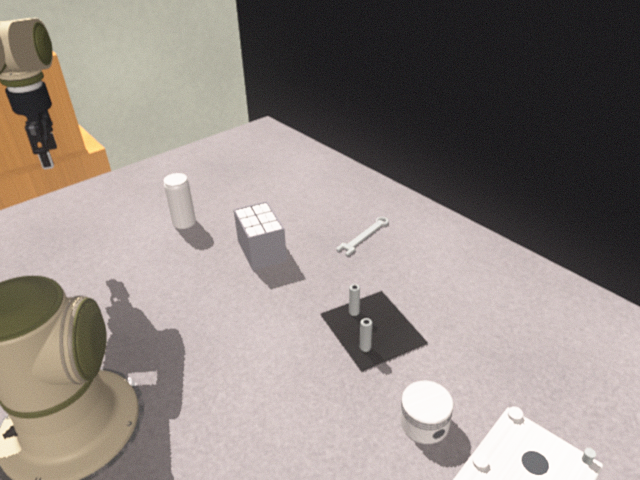

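View pics/top0.png

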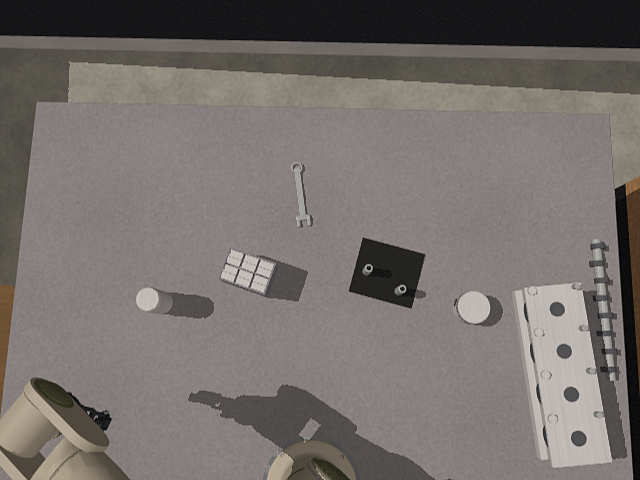

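View pics/wrist0.png

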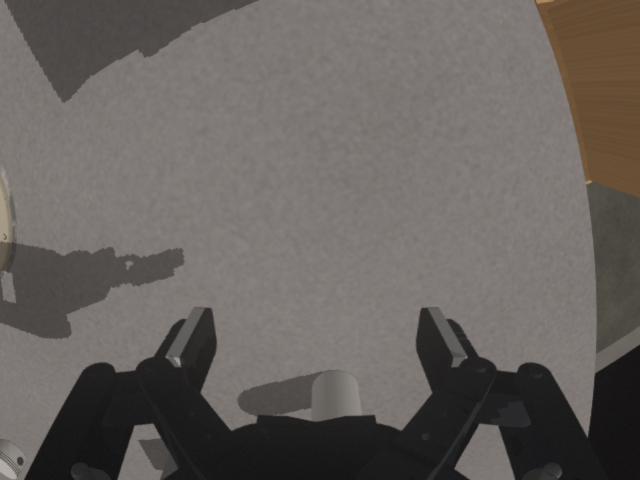

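```bash
cat >> h.py <<'E'
from scipy.spatial.transform import Rotation as Rn
CM={n:vision.camera_model(n) for n in ("side","top","wrist")}
def pose(s):
    T=np.eye(4); T[:3,:3]=Rn.from_euler("xyz",s["orientation"]).as_matrix(); T[:3,3]=s["ee_pos"]; return T
def ray(n,px,s=None):
    m=CM[n]; u=(px[0]-m["cx"])/m["fx"]; v=(px[1]-m["cy"])/m["fy"]
    if n!="wrist":
        R=Rn.from_euler("xyz",m["attitude"]).as_matrix(); e=np.array(m["eye"]); d=R@np.array([u,-v,-1])
    else:
        r=np.hypot(u,v); k=np.sin(r)/max(r,1e-9)
        W=pose(s)@m["hand_eye"]; e=W[:3,3]; d=W[:3,:3]@np.array([u*k,-v*k,-np.cos(r)])
    return e,d
def onz(n,px,z,s=None):
    e,d=ray(n,px,s); return e+d*(z-e[2])/d[2]
def proj(n,p,s=None):
    m=CM[n]
    if n!="wrist":
        R=Rn.from_euler("xyz",m["attitude"]).as_matrix(); c=R.T@(np.array(p)-m["eye"])
        return np.array([m["cx"]+m["fx"]*c[0]/-c[2], m["cy"]-m["fy"]*c[1]/-c[2]])
    W=pose(s)@m["hand_eye"]; c=W[:3,:3].T@(np.array(p)-W[:3,3])
    th=np.arctan2(np.hypot(c[0],c[1]),-c[2]); ph=np.hypot(c[0],c[1])+1e-12
    return np.array([m["cx"]+m["fx"]*th*c[0]/ph, m["cy"]-m["fy"]*th*c[1]/ph])
E
python3 - <<'E'
from h import *
t=cv2.imread("pics/top0.png"); cv2.imwrite("pics/topz.png",cv2.resize(t[225:325,210:430],None,fx=3.6,fy=3.6,interpolation=cv2.INTER_CUBIC))
t=cv2.imread("pics/side0.png"); cv2.imwrite("pics/sidez.png",cv2.resize(t[195:365,225:435],None,fx=3.5,fy=3.5,interpolation=cv2.INTER_CUBIC))
for p in [(368,266),(403,287)]: print(onz("top",p,.075))
for p in [(354,287),(366,322)]: print(onz("side",p,.075))
print(onz("top",(249,269),.094),onz("side",(259,219),.094))
E
```

```text
[ 0.54895398 -0.12984029  0.075     ]
[ 0.49824661 -0.21784263  0.075     ]
[ 0.54012446 -0.13398879  0.075     ]
[ 0.49022718 -0.21881902  0.075     ]
[0.53127928 0.1674985  0.094     ] [0.52420631 0.1646587  0.094     ]
```

View pics/topz.png

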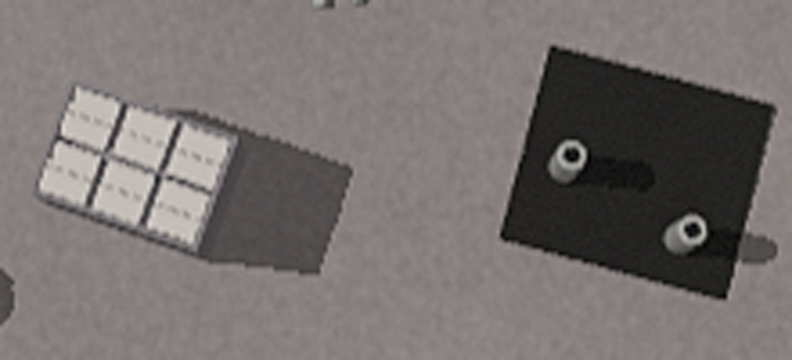

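View pics/sidez.png

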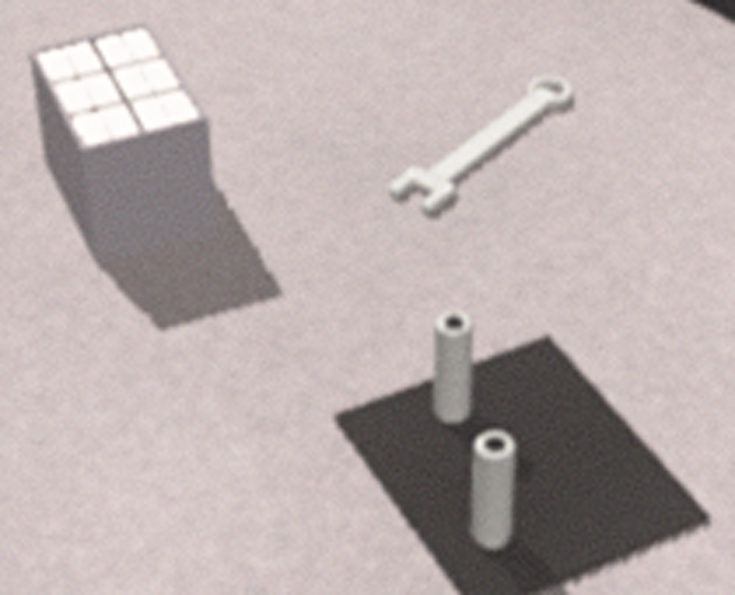

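```bash
python3 - <<'E'
from h import *
from scipy.optimize import least_squares
f=lambda a,b,z:np.array(a)/z+np.array(b)
for a,b in [((571,155),(454,323)),((691,232),(495,444))]:
    pt=onz("top",f(a,(210,225),3.6),.075); ps=onz("side",f(b,(225,195),3.5),.075); print(pt[:2],ps[:2])
# corners order (+x,+y),(+x,-y),(-x,-y),(-x,+y)
T=[(72,86),(238,138),(200,250),(38,194)]; S=[(147,27),(207,120),(85,148),(32,58)]
L=np.array([[.042,.062],[.042,-.062],[-.042,-.062],[-.042,.062]])
def res(p,w):
    c,s=np.cos(p[2]),np.sin(p[2]); o=[]
    for l,t,sd in zip(L,T,S):
        P=[p[0]+c*l[0]-s*l[1],p[1]+s*l[0]+c*l[1],.094]
        if 't' in w:o+=list(proj("top",P)-f(t,(210,225),3.6))
        if 's' in w:o+=list(proj("side",P)-f(sd,(225,195),3.5))
    return o
for w in("t","s","ts"):
    r=least_squares(res,[.53,.165,-.3],args=(w,)); print(w,r.x,np.round(r.fun,1))
s=ctrl.read_state(); print(s["clock"])
E
```

```text
[ 0.54377713 -0.1314284 ] [ 0.54059131 -0.1355516 ]
[ 0.49205507 -0.21520288] [ 0.49106925 -0.21908381]
t [ 0.52551755  0.1696784  -0.28552144] [ 0.1 -1.   0.9 -0.4  0.7  0.6 -1.7  0.8]
s [ 0.52212578  0.16365996 -0.30560324] [ 0.3 -0.8  1.   0.1 -0.4  1.6 -0.9 -1.4]
ts [ 0.52461856  0.1679629  -0.29515844] [ 1.  -0.8 -0.2 -1.9  1.7  0.2  0.9 -1.3  1.1  1.1 -0.3  0.3 -1.1  0.9
 -1.3 -2.4]
0.85
```

jog_arm:
  travel:
    - [-0.9,-0.8,-0.06]
    - [-0.9,-0.8,-0.06]
    - [-0.9,-0.8,-0.06]
    - [-0.9,-0.8,-0.06]
    - [-0.9,-0.8,-0.06]
    - [-0.9,-0.8,-0.06]
  rotation:
    - [0,0,0.75]
    - [0,0,0.75]
    - [0,0,0.75]
    - [0,0,0.75]
    - [0,0,0.75]
    - [0,0,0.75]
  gripper: [1,1,1,1,1,1]
  squeeze: 40

```text
clock: 1.6
ee_pos: [0.3615, 0.1525, 0.2497]
orientation: [3.141, 0.0, 2.144]
contact_force: [1.2, 0.5, 0.4]
gripper_width: 0.0852
```

jog_arm:
  travel:
    - [-1,-0.1,0]
    - [-1,-0.1,0]
    - [-1,-0.1,0]
    - [-1,-0.1,0]
    - [-1,-0.1,0]
  rotation:
    - [0,0,0.73]
    - [0,0,0.73]
    - [0,0,0.73]
    - [0,0,0.73]
    - [0,0,0.73]
  gripper: [1,1,1,1,1]

```text
clock: 2.22
ee_pos: [0.4993, -0.116, 0.2492]
orientation: [3.141, 0.0, 1.57]
contact_force: [-0.3, 1.1, 0.1]
gripper_width: 0.085
```

jog_arm:
  travel:
    - [-0.2,0.1,0]
    - [-0.2,0.1,0]
    - [-0.2,0.1,0]
  rotation:
    - [0,0,0]
    - [0,0,0]
    - [0,0,0]
  gripper: [1,1,1]

```text
clock: 2.6
ee_pos: [0.5285, -0.1734, 0.2491]
orientation: [-3.141, -0.001, 1.571]
contact_force: [-0.4, -0.2, -0.0]
gripper_width: 0.0858
```

```bash
python3 - <<'E'
from h import *
s=ctrl.read_state(); im=vision.capture("wrist"); cv2.imwrite("pics/w1.png",im[:,:,::-1])
print(s["clock"],s["ee_pos"],s["orientation"],s["joints"])
for p in [(.542,-.1335,.075),(.4916,-.217,.075)]: print(proj("wrist",p,s))
print([(np.round(d["location"]).tolist(),round(d["conf"],2)) for d in spotter.search_frame("wrist","pin_a")])
E
```

```text
2.6 [ 0.52845136 -0.17338563  0.24905688] [-3.14106603e+00 -5.16775119e-04  1.57116945e+00] [-5.27783413e-01  3.70630590e-01  1.37108415e+00  1.83622441e-04
  1.40059321e+00 -5.28187836e-01]
[331.58872363 165.95512658]
[275.75062771 256.91981558]
[([331.0, 161.0], 0.81), ([280.0, 246.0], 0.58)]
```

View pics/w1.png

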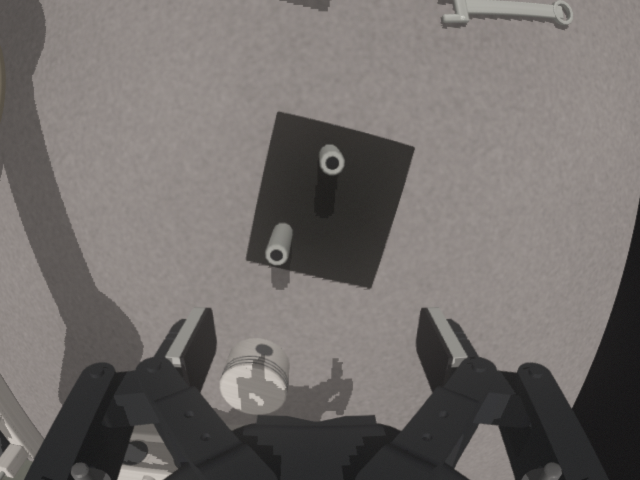

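```bash
python3 - <<'E'
from h import *
s=ctrl.read_state()
for p in [(333,162),(277,254)]: print(onz("wrist",p,.075,s))
# rough: where does TCP ray project; 
print(proj("wrist",s["ee_pos"],s))
E
```

```text
[ 0.54321289 -0.12933918  0.075     ]
[ 0.49292449 -0.21360647  0.075     ]
[315.17876562 310.99961577]
```

jog_arm:
  travel:
    - [0.14,0.047,0.1]
    - [0.14,0.047,0.3]
    - [0.14,0.047,0.45]
    - [0.14,0.047,0.6]
    - [0.14,0.047,0.677]
    - [0.14,0.047,0.677]
    - [0.14,0.047,0.677]
  rotation:
    - [0,0,0]
    - [0,0,0]
    - [0,0,0]
    - [0,0,0]
    - [0,0,0]
    - [0,0,0]
    - [0,0,0]
  gripper: [1,1,1,1,1,1,1]
  squeeze: 60

```text
clock: 3.58
ee_pos: [0.5433, -0.1314, 0.0478]
orientation: [3.139, 0.001, 1.572]
contact_force: [-0.6, 0.8, 0.5]
gripper_width: 0.0855
```

jog_arm:
  travel:
    - [0,0,0]
    - [0,0,0]
    - [0,0,0]
    - [0,0,0]
    - [0,0,0]
    - [0,0,0]
  rotation:
    - [0,0,0]
    - [0,0,0]
    - [0,0,0]
    - [0,0,0]
    - [0,0,0]
    - [0,0,0]
  gripper: [-1,-1,-1,-1,-1,-1]
  squeeze: 60

```text
clock: 4.32
ee_pos: [0.5428, -0.1317, 0.0465]
orientation: [3.141, 0.0, 1.571]
contact_force: [-1.7, 0.1, 5.4]
gripper_width: 0.0203
```

jog_arm:
  travel:
    - [0,0,-0.2]
    - [0,0,-0.4]
    - [0.1,0,-0.6]
    - [0.3,-0.06,-0.68]
    - [0.5,-0.06,-0.68]
    - [0.7,-0.06,-0.68]
    - [0.85,-0.06,-0.68]
    - [0.85,-0.06,-0.68]
    - [0.85,-0.06,-0.68]
  rotation:
    - [0,0,0]
    - [0,0,0]
    - [0,0,0]
    - [0,0,0]
    - [0,0,0]
    - [0,0,0]
    - [0,0,0]
    - [0,0,0]
    - [0,0,0]
  gripper: [-1,-1,-1,-1,-1,-1,-1,-1,-1]

```text
clock: 5.45
ee_pos: [0.5245, 0.1229, 0.2497]
orientation: [-3.141, 0.0, 1.571]
contact_force: [-0.2, -0.3, -1.8]
gripper_width: 0.02
```

```bash
python3 - <<'E'
from h import *
s=ctrl.read_state(); im=vision.capture("wrist"); cv2.imwrite("pics/w2.png",im[:,:,::-1])
print(s["clock"],s["ee_pos"],s["orientation"],s["gripper_width"],s["contact_force"])
np.save("s2.npy",np.r_[s["ee_pos"],s["orientation"]])
z=cv2.resize(im[20:300,160:480,::-1],None,fx=2.1,fy=2.1,interpolation=cv2.INTER_CUBIC);cv2.imwrite("pics/w2z.png",z)
E
```

```text
5.45 [0.52450152 0.12287632 0.24974427] [-3.14082106e+00  3.11322856e-04  1.57135748e+00] 0.019991787044270647 [-0.15370382 -0.32797918 -1.7804044 ]
```

View pics/w2.png

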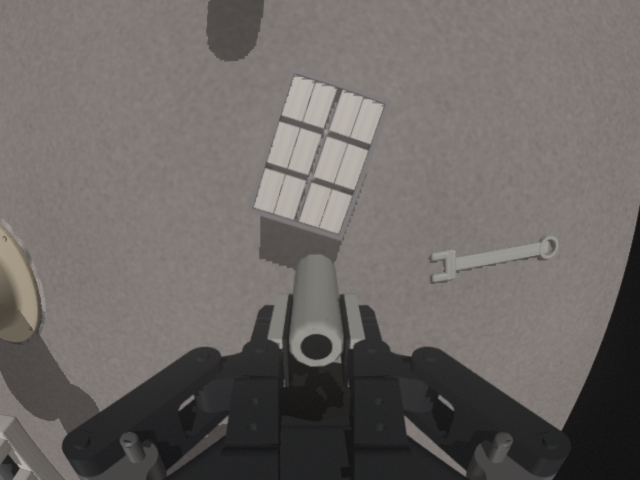

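View pics/w2z.png

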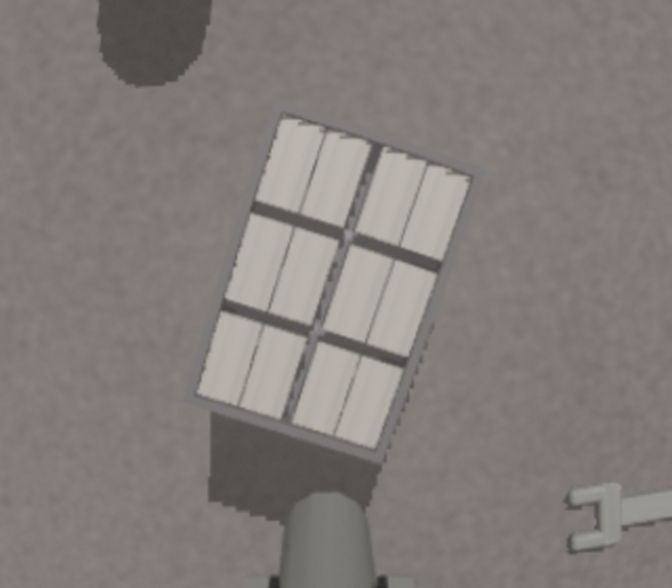

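```bash
python3 - <<'E'
from h import *
from scipy.optimize import least_squares
v=np.load("s2.npy"); s={"ee_pos":v[:3],"orientation":v[3:]}
W=[(282,113),(472,177),(381,459),(196,400)]
L=np.array([[-.042,.062],[.042,.062],[.042,-.062],[-.042,-.062]])
def P(p,l):
    c,n=np.cos(p[2]),np.sin(p[2]); return np.array([p[0]+c*l[0]-n*l[1],p[1]+n*l[0]+c*l[1],.094])
def res(p): return np.concatenate([proj("wrist",P(p,l),s)-(np.array(w)/2.1+[160,20]) for l,w in zip(L,W)])
r=least_squares(res,[.524,.167,-.295]); print(r.x,np.round(r.fun,1))
p=r.x
for x in(-.02,.02):
    for y in(-.04,0,.04): print(x,y,np.round(P(p,(x,y)),4), np.round((proj("wrist",P(p,(x,y)),s)-[160,20])*2.1))
# pin top/foot in hand, seen in pic: centre of hole (316,345)
t=s["ee_pos"]; print(proj("wrist",t+[0,0,.029],s),proj("wrist",t-[0,0,.041],s))
E
```

```text
[ 0.52636123  0.17149316 -0.30351989] [-3.7 -4.4  7.  -2.2  1.8  3.9 -5.1  3.7]
-0.02 -0.04 [0.4953 0.1393 0.094 ] [253. 372.]
-0.02 0 [0.5073 0.1775 0.094 ] [282. 275.]
-0.02 0.04 [0.5192 0.2156 0.094 ] [313. 175.]
0.02 -0.04 [0.5335 0.1273 0.094 ] [350. 401.]
0.02 0 [0.5454 0.1655 0.094 ] [382. 306.]
0.02 0.04 [0.5574 0.2037 0.094 ] [414. 207.]
[314.9386616 349.5024496] [315.414019   273.01661231]
```

```bash
python3 - <<'E'
from h import *
v=np.load("s2.npy"); s={"ee_pos":v[:3],"orientation":v[3:]}
im=cv2.imread("pics/w2z.png")
p=[ 0.52636123 , 0.17149316 ,-0.30351989]
def P(l,z):
    c,n=np.cos(p[2]),np.sin(p[2]); return np.array([p[0]+c*l[0]-n*l[1],p[1]+n*l[0]+c*l[1],z])
L=np.array([[-.042,.062],[.042,.062],[.042,-.062],[-.042,-.062]])
for z,c in((.094,(0,0,255)),(.0,(0,255,0))):
    q=np.array([(proj("wrist",P(l,z),s)-[160,20])*2.1 for l in L]).astype(np.int32)
    cv2.polylines(im,[q],True,c,1)
for x in(-.02,.02):
    for y in(-.04,0,.04): cv2.circle(im,tuple(((proj("wrist",P((x,y),.094),s)-[160,20])*2.1).astype(int)),3,(0,0,255),-1)
cv2.imwrite("pics/w2o.png",im)
E
```

```text
(no output)
```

View pics/w2o.png

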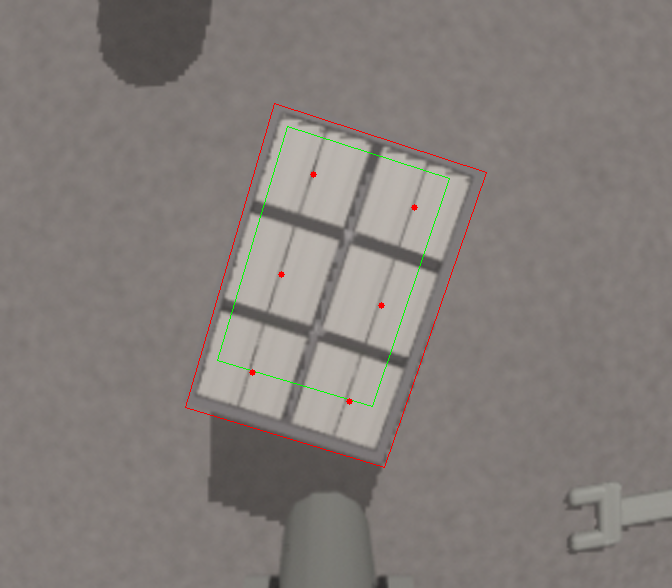

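```bash
python3 - <<'E'
from h import *
im=cv2.imread("pics/w2.png")[20:270,220:420].astype(float)
z=np.clip((im-60)*2.2,0,255).astype(np.uint8)
cv2.imwrite("pics/w2c.png",cv2.resize(z,None,fx=3,fy=2.4*1.25/1.25*1.0 if 0 else 2.4,interpolation=cv2.INTER_NEAREST))
b=onz("side",np.array([100,262])/3.5+[225,195],0); print("base corner",b)
for zz in(.07,.08,.094,.1):
    print(zz,(proj("side",[b[0],b[1],zz])-[225,195])*3.5)
for z in (.075,.094):
    q=[onz("top",np.array(a)/3.6+[210,225],z)[:2] for a in [(72,86),(238,138),(200,250),(38,194)]]
    print([round(np.linalg.norm(q[i]-q[i-3]),4) for i in range(4)])
    q=[onz("side",np.array(a)/3.5+[225,195],z)[:2] for a in [(147,27),(207,120),(85,148),(32,58)]]
    print([round(np.linalg.norm(q[i]-q[i-3]),4) for i in range(4)])
E
```

```text
base corner [0.46879207 0.12268145 0.        ]
0.07 [ 89.37264027 176.87681951]
0.08 [ 87.79385178 164.23101645]
0.094 [ 85.5568964  146.31341877]
0.1 [ 84.58853896 138.55705523]
[np.float64(0.1232), np.float64(0.0825), np.float64(0.1204), np.float64(0.0795)]
[np.float64(0.1227), np.float64(0.0817), np.float64(0.1151), np.float64(0.0842)]
[np.float64(0.1216), np.float64(0.0814), np.float64(0.1187), np.float64(0.0784)]
[np.float64(0.1195), np.float64(0.0795), np.float64(0.112), np.float64(0.082)]
```

View pics/w2c.png

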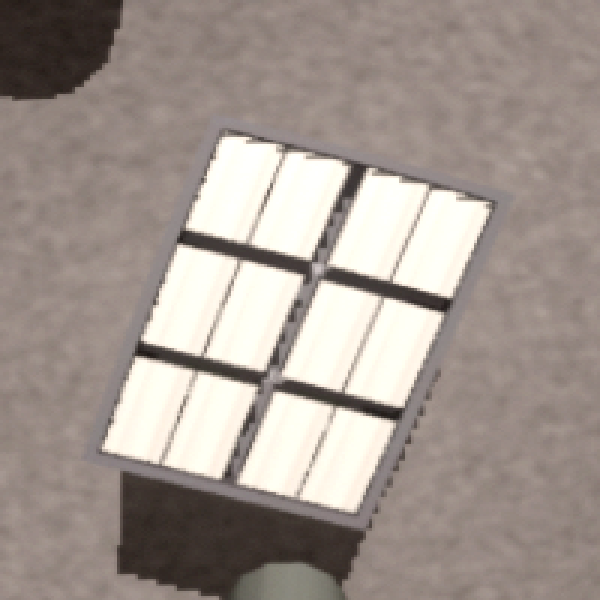

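```bash
python3 - <<'E'
from h import *
from scipy.optimize import least_squares
v=np.load("s2.npy"); s={"ee_pos":v[:3],"orientation":v[3:]}
W=[(221,120),(512,193),(366,528),(88,455)]
L=np.array([[-.042,.062],[.042,.062],[.042,-.062],[-.042,-.062]])
def P(p,l):
    c,n=np.cos(p[2]),np.sin(p[2]); return np.array([p[0]+c*l[0]-n*l[1],p[1]+n*l[0]+c*l[1],.094])
def res(p): return np.concatenate([proj("wrist",P(p,l),s)-(np.array(w)/[3,2.4]+[220,20]) for l,w in zip(L,W)])
r=least_squares(res,[.524,.167,-.295]); print(r.x,np.round(r.fun,1))
p=r.x
im=cv2.imread("pics/w2c.png")
f=lambda l:tuple(((proj("wrist",P(p,l),s)-[220,20])*[3,2.4]).astype(int))
cv2.polylines(im,[np.array([f(l) for l in L])],True,(0,0,255),1)
for x in(-.02,.02):
    for y in(-.04,0,.04):
        print(x,y,np.round(P(p,(x,y))[:2],4)); cv2.circle(im,f((x,y)),3,(0,0,255),-1)
cv2.imwrite("pics/w2d.png",im)
E
```

```text
[ 0.5267264   0.17317517 -0.31478833] [-1.5 -2.9  2.2  0.5  0.7  0.8 -1.4  1.9]
-0.02 -0.04 [0.4953 0.1413]
-0.02 0 [0.5077 0.1794]
-0.02 0.04 [0.5201 0.2174]
0.02 -0.04 [0.5334 0.1289]
0.02 0 [0.5457 0.167 ]
0.02 0.04 [0.5581 0.205 ]
```

View pics/w2d.png

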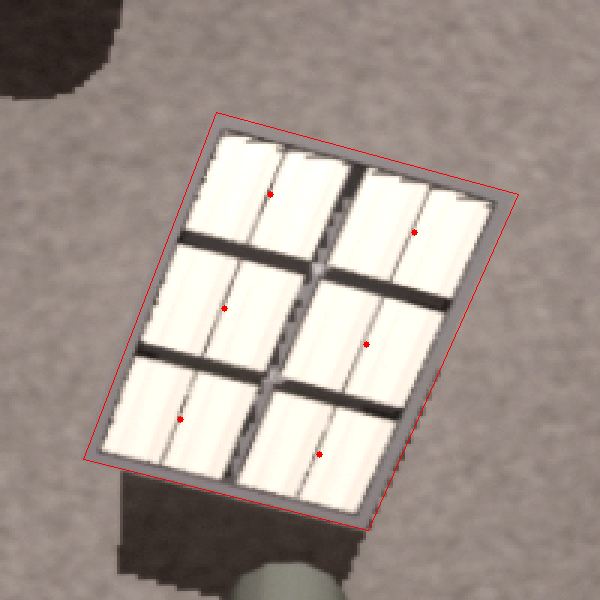

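jog_arm:
  travel:
    - [0.012,0.028,0.15]
    - [0.012,0.028,0.3]
    - [0.012,0.028,0.36]
    - [0.012,0.028,0.4]
    - [0.012,0.028,0.437]
    - [0.012,0.028,0.437]
    - [0.012,0.028,0.437]
  rotation:
    - [0,0,0]
    - [0,0,0]
    - [0,0,0]
    - [0,0,0]
    - [0,0,0]
    - [0,0,0]
    - [0,0,0]
  gripper: [-1,-1,-1,-1,-1,-1,-1]
  squeeze: 40

```text
clock: 6.38
ee_pos: [0.5333, 0.1269, 0.1197]
orientation: [3.14, 0.0, 1.571]
contact_force: [0.6, -0.2, -1.1]
gripper_width: 0.0203
```

jog_arm:
  travel:
    - [0,0,0.005]
    - [0,0,0.01]
    - [0,0,0.01]
  rotation:
    - [0,0,0]
    - [0,0,0]
    - [0,0,0]
  gripper: [-1,-1,-1]

```text
clock: 6.75
ee_pos: [0.5329, 0.127, 0.1161]
orientation: [3.142, -0.0, 1.571]
contact_force: [-0.1, -1.1, -1.8]
gripper_width: 0.02
```

jog_arm:
  travel:
    - [0,0,0.006]
    - [0,0,0.006]
  rotation:
    - [0,0,0]
    - [0,0,0]
  gripper: [-1,-1]

```text
clock: 7.0
ee_pos: [0.5337, 0.127, 0.1155]
orientation: [3.139, -0.0, 1.571]
contact_force: [-1.3, -0.3, 7.5]
gripper_width: 0.0202
```

jog_arm:
  travel:
    - [0,0,-0.07]
    - [0,0,-0.11]
    - [0.06,0.02,-0.11]
    - [0.127,0.041,-0.11]
    - [0.127,0.041,-0.11]
    - [0.127,0.041,-0.07]
    - [0.127,0.041,-0.03]
    - [0.127,0.041,-0.012]
    - [0.127,0.041,-0.006]
    - [0.127,0.041,0]
    - [0.127,0.041,0]
  rotation:
    - [0,0,0]
    - [0,0,0]
    - [0,0,0]
    - [0,0,0]
    - [0,0,0]
    - [0,0,0]
    - [0,0,0]
    - [0,0,0]
    - [0,0,0]
    - [0,0,0]
    - [0,0,0]
  gripper: [-1,-1,-1,-1,-1,-1,-1,-1,-1,-1,-1]

```text
clock: 8.38
ee_pos: [0.5453, 0.165, 0.1144]
orientation: [3.141, -0.0, 1.571]
contact_force: [-0.2, -0.1, -2.0]
gripper_width: 0.0201
```

jog_arm:
  travel:
    - [0,0,0.004]
    - [0,0,0.008]
    - [0,0,0.008]
  rotation:
    - [0,0,0]
    - [0,0,0]
    - [0,0,0]
  gripper: [-1,-1,-1]

```text
clock: 8.75
ee_pos: [0.5452, 0.1651, 0.1118]
orientation: [-3.141, 0.0, 1.571]
contact_force: [-0.2, -0.1, -2.6]
gripper_width: 0.0204
```

jog_arm:
  travel:
    - [0,0,0.015]
    - [0,0,0.03]
    - [0,0,0.03]
  rotation:
    - [0,0,0]
    - [0,0,0]
    - [0,0,0]
  gripper: [-1,-1,-1]

```text
clock: 9.12
ee_pos: [0.545, 0.165, 0.1023]
orientation: [-3.141, 0.0, 1.571]
contact_force: [-0.2, 0.0, -1.7]
gripper_width: 0.0204
```

jog_arm:
  travel:
    - [0,0,0]
    - [0,0,0]
    - [0,0,0]
    - [0,0,0]
    - [0,0,0]
  rotation:
    - [0,0,0]
    - [0,0,0]
    - [0,0,0]
    - [0,0,0]
    - [0,0,0]
  gripper: [0.3,0.3,0.3,0.3,0.3]

```text
clock: 9.75
ee_pos: [0.5452, 0.1651, 0.1029]
orientation: [-3.142, -0.0, 1.571]
contact_force: [0.4, -0.1, 0.6]
gripper_width: 0.0557
```

jog_arm:
  travel:
    - [0,0,-0.1]
    - [0,0,-0.3]
    - [-0.15,0,-0.48]
    - [-0.15,0,-0.48]
  rotation:
    - [0,0,0]
    - [0,0,0]
    - [0,0,0]
    - [0,0,0]
  gripper: [0.3,0.3,1,1]

```text
clock: 10.25
ee_pos: [0.5464, 0.1185, 0.2504]
orientation: [3.135, 0.0, 1.569]
contact_force: [0.3, -0.2, -0.7]
gripper_width: 0.0847
```

```bash
python3 - <<'E'
from h import *
s=ctrl.read_state(); im=vision.capture("wrist"); cv2.imwrite("pics/w3.png",im[:,:,::-1])
print(s["clock"],s["ee_pos"],s["orientation"],s["gripper_width"],s["contact_force"])
E
```

```text
10.25 [0.54638524 0.11851132 0.25038057] [3.13522870e+00 3.03041658e-04 1.56948694e+00] 0.08473904566989636 [ 0.31049858 -0.17702217 -0.66075454]
```

View pics/w3.png

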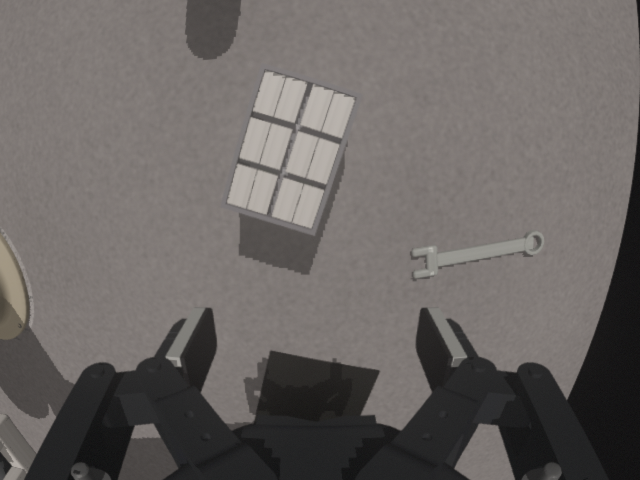

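jog_arm:
  travel:
    - [-1,-0.177,0]
    - [-1,-0.177,0]
    - [-1,-0.177,0]
    - [-1,-0.177,0]
    - [-1,-0.177,0]
    - [-1,-0.177,0]
    - [-1,-0.177,0]
  rotation:
    - [0,0,0]
    - [0,0,0]
    - [0,0,0]
    - [0,0,0]
    - [0,0,0]
    - [0,0,0]
    - [0,0,0]
  gripper: [1,1,1,1,1,1,1]
  squeeze: 60

```text
clock: 11.18
ee_pos: [0.4923, -0.179, 0.2458]
orientation: [-3.14, -0.001, 1.572]
contact_force: [-0.3, 0.0, 0.3]
gripper_width: 0.0852
```

```bash
python3 - <<'E'
from h import *
s=ctrl.read_state(); im=vision.capture("wrist"); cv2.imwrite("pics/w4.png",im[:,:,::-1])
print(s["clock"],s["ee_pos"],s["orientation"])
z=cv2.resize(im[150:350,220:420,::-1],None,fx=3,fy=3,interpolation=cv2.INTER_CUBIC);cv2.imwrite("pics/w4z.png",z)
print(proj("wrist",[.4929,-.2136,.075],s))
E
```

```text
11.175 [ 0.49230605 -0.17904214  0.24581257] [-3.14004365e+00 -1.46020996e-03  1.57173219e+00]
[316.59278251 249.17838886]
```

View pics/w4z.png

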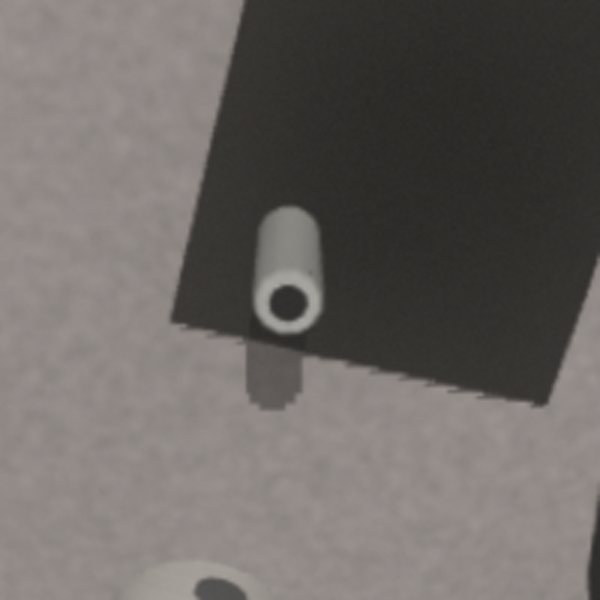

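jog_arm:
  travel:
    - [-0.125,0,0.1]
    - [-0.125,0,0.3]
    - [-0.125,0,0.45]
    - [-0.125,0,0.6]
    - [-0.125,0,0.664]
    - [-0.125,0,0.664]
    - [-0.125,0,0.664]
  rotation:
    - [0,0,0]
    - [0,0,0]
    - [0,0,0]
    - [0,0,0]
    - [0,0,0]
    - [0,0,0]
    - [0,0,0]
  gripper: [1,1,1,1,1,1,1]
  squeeze: 60

```text
clock: 12.1
ee_pos: [0.4931, -0.2171, 0.0487]
orientation: [3.14, 0.001, 1.573]
contact_force: [-0.0, 0.4, 0.6]
gripper_width: 0.0854
```

jog_arm:
  travel:
    - [0,0,0]
    - [0,0,0]
    - [0,0,0]
    - [0,0,0]
    - [0,0,0]
    - [0,0,0]
  rotation:
    - [0,0,0]
    - [0,0,0]
    - [0,0,0]
    - [0,0,0]
    - [0,0,0]
    - [0,0,0]
  gripper: [-1,-1,-1,-1,-1,-1]
  squeeze: 60

```text
clock: 12.85
ee_pos: [0.4925, -0.2176, 0.0481]
orientation: [3.141, 0.0, 1.571]
contact_force: [-1.0, -0.0, 6.2]
gripper_width: 0.0204
```

jog_arm:
  travel:
    - [0,0,-0.2]
    - [0,0,-0.4]
    - [0.2,0.05,-0.6]
    - [0.4,0.05,-0.66]
    - [0.6,0.05,-0.66]
    - [0.8,0.05,-0.66]
    - [1,0.05,-0.66]
    - [1,0.05,-0.66]
    - [1,0.05,-0.66]
  rotation:
    - [0,0,0]
    - [0,0,0]
    - [0,0,0]
    - [0,0,0]
    - [0,0,0]
    - [0,0,0]
    - [0,0,0]
    - [0,0,0]
    - [0,0,0]
  gripper: [-1,-1,-1,-1,-1,-1,-1,-1,-1]

```text
clock: 13.98
ee_pos: [0.5071, 0.0828, 0.2453]
orientation: [-3.141, 0.0, 1.573]
contact_force: [-0.1, 0.2, -1.1]
gripper_width: 0.0205
```

```bash
python3 - <<'E'
from h import *
s=ctrl.read_state(); im=vision.capture("wrist"); cv2.imwrite("pics/w5.png",im[:,:,::-1])
print(s["clock"],s["ee_pos"],s["orientation"],s["gripper_width"],s["contact_force"])
E
```

```text
13.975 [0.50706774 0.0827687  0.24534879] [-3.14100542e+00  2.69377324e-04  1.57271902e+00] 0.02047803134412937 [-0.10097205  0.16126402 -1.14630933]
```

View pics/w5.png

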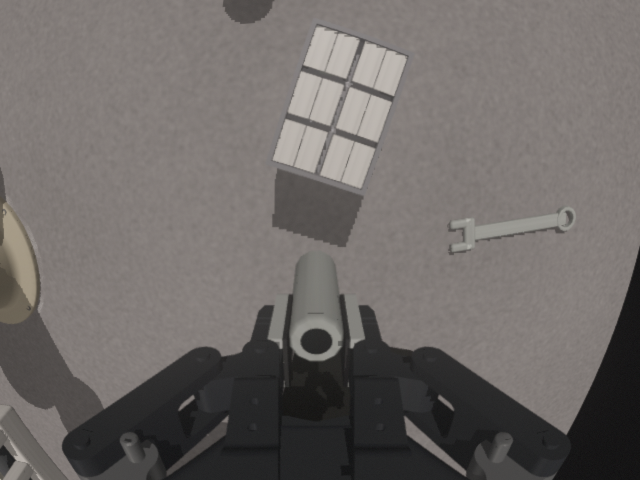

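jog_arm:
  travel:
    - [0.186,-0.04,0.1]
    - [0.186,-0.04,0.2]
    - [0.186,-0.04,0.28]
    - [0.186,-0.04,0.33]
    - [0.186,-0.04,0.37]
    - [0.186,-0.04,0.4]
    - [0.186,-0.04,0.415]
    - [0.186,-0.04,0.422]
    - [0.186,-0.04,0.428]
    - [0.186,-0.04,0.433]
    - [0.186,-0.04,0.433]
  rotation:
    - [0,0,0]
    - [0,0,0]
    - [0,0,0]
    - [0,0,0]
    - [0,0,0]
    - [0,0,0]
    - [0,0,0]
    - [0,0,0]
    - [0,0,0]
    - [0,0,0]
    - [0,0,0]
  gripper: [-1,-1,-1,-1,-1,-1,-1,-1,-1,-1,-1]
  squeeze: 40

```text
clock: 15.4
ee_pos: [0.4959, 0.1384, 0.117]
orientation: [3.139, -0.0, 1.572]
contact_force: [-0.7, -1.4, 6.9]
gripper_width: 0.0202
```

jog_arm:
  travel:
    - [0,0,-0.07]
    - [0,0,-0.11]
    - [0.06,0.02,-0.11]
    - [0.127,0.041,-0.11]
    - [0.127,0.041,-0.11]
    - [0.127,0.041,-0.07]
    - [0.127,0.041,-0.03]
    - [0.127,0.041,-0.012]
    - [0.127,0.041,-0.006]
    - [0.127,0.041,0]
    - [0.127,0.041,0]
  rotation:
    - [0,0,0]
    - [0,0,0]
    - [0,0,0]
    - [0,0,0]
    - [0,0,0]
    - [0,0,0]
    - [0,0,0]
    - [0,0,0]
    - [0,0,0]
    - [0,0,0]
    - [0,0,0]
  gripper: [-1,-1,-1,-1,-1,-1,-1,-1,-1,-1,-1]

```text
clock: 16.77
ee_pos: [0.5081, 0.1764, 0.1171]
orientation: [3.139, -0.0, 1.571]
contact_force: [-2.2, 0.3, 7.6]
gripper_width: 0.0202
```

Full. Next cell (-x, +y).

jog_arm:
  travel:
    - [0,0,-0.07]
    - [0,0,-0.11]
    - [0.06,0.02,-0.11]
    - [0.127,0.041,-0.11]
    - [0.127,0.041,-0.11]
    - [0.127,0.041,-0.07]
    - [0.127,0.041,-0.03]
    - [0.127,0.041,-0.012]
    - [0.127,0.041,-0.006]
    - [0.127,0.041,0]
    - [0.127,0.041,0]
  rotation:
    - [0,0,0]
    - [0,0,0]
    - [0,0,0]
    - [0,0,0]
    - [0,0,0]
    - [0,0,0]
    - [0,0,0]
    - [0,0,0]
    - [0,0,0]
    - [0,0,0]
    - [0,0,0]
  gripper: [-1,-1,-1,-1,-1,-1,-1,-1,-1,-1,-1]

```text
clock: 18.15
ee_pos: [0.5203, 0.2146, 0.1171]
orientation: [3.139, -0.0, 1.571]
contact_force: [-1.0, -0.0, 6.1]
gripper_width: 0.0198
```

jog_arm:
  travel:
    - [0,0,-0.07]
    - [0,0,-0.11]
    - [-0.02,0.06,-0.11]
    - [-0.041,0.127,-0.11]
    - [-0.041,0.127,-0.11]
    - [-0.041,0.127,-0.07]
    - [-0.041,0.127,-0.03]
    - [-0.041,0.127,-0.012]
    - [-0.041,0.127,-0.006]
    - [-0.041,0.127,0]
    - [-0.041,0.127,0]
  rotation:
    - [0,0,0]
    - [0,0,0]
    - [0,0,0]
    - [0,0,0]
    - [0,0,0]
    - [0,0,0]
    - [0,0,0]
    - [0,0,0]
    - [0,0,0]
    - [0,0,0]
    - [0,0,0]
  gripper: [-1,-1,-1,-1,-1,-1,-1,-1,-1,-1,-1]

```text
clock: 19.52
ee_pos: [0.5578, 0.2023, 0.1159]
orientation: [3.141, -0.0, 1.571]
contact_force: [-0.1, -0.2, -2.0]
gripper_width: 0.0199
```

jog_arm:
  travel:
    - [0,0,0.004]
    - [0,0,0.008]
    - [0,0,0.008]
  rotation:
    - [0,0,0]
    - [0,0,0]
    - [0,0,0]
  gripper: [-1,-1,-1]

```text
clock: 19.9
ee_pos: [0.5578, 0.2023, 0.1133]
orientation: [-3.141, -0.0, 1.571]
contact_force: [0.2, -1.2, -1.2]
gripper_width: 0.0202
```

jog_arm:
  travel:
    - [0,0,0.015]
    - [0,0,0.03]
    - [0,0,0.03]
  rotation:
    - [0,0,0]
    - [0,0,0]
    - [0,0,0]
  gripper: [-1,-1,-1]

```text
clock: 20.27
ee_pos: [0.5575, 0.2022, 0.1038]
orientation: [-3.14, 0.0, 1.571]
contact_force: [0.8, 0.4, -1.0]
gripper_width: 0.0201
```

jog_arm:
  travel:
    - [0,0,0]
    - [0,0,0]
    - [0,0,0]
    - [0,0,0]
    - [0,0,0]
  rotation:
    - [0,0,0]
    - [0,0,0]
    - [0,0,0]
    - [0,0,0]
    - [0,0,0]
  gripper: [0.3,0.3,0.3,0.3,0.3]

```text
clock: 20.9
ee_pos: [0.5578, 0.2023, 0.1045]
orientation: [3.141, -0.0, 1.571]
contact_force: [0.8, 0.1, 1.1]
gripper_width: 0.0558
```

jog_arm:
  travel:
    - [0,0,-0.1]
    - [0,0,-0.3]
    - [-0.25,0,-0.48]
    - [-0.25,0,-0.48]
    - [-0.25,0,-0.48]
    - [-0.25,0,-0.48]
  rotation:
    - [0,0,0]
    - [0,0,0]
    - [0,0,0]
    - [0,0,0]
    - [0,0,0]
    - [0,0,0]
  gripper: [0.3,0.3,0.3,0.3,0.3,0.3]

```text
clock: 21.65
ee_pos: [0.5575, 0.1279, 0.2474]
orientation: [-3.14, -0.0, 1.572]
contact_force: [0.3, 0.3, -0.3]
gripper_width: 0.0555
```

```bash
python3 - <<'E'
from h import *
s=ctrl.read_state(); im=vision.capture("wrist"); cv2.imwrite("pics/w6.png",im[:,:,::-1])
t=vision.capture("side"); cv2.imwrite("pics/side6.png",t[:,:,::-1])
print(s["clock"],s["ee_pos"],s["gripper_width"],s["contact_force"])
E
```

```text
21.65 [0.55750381 0.12794944 0.24744671] 0.055464427537840914 [ 0.28333637  0.33527688 -0.31689759]
```

View pics/w6.png

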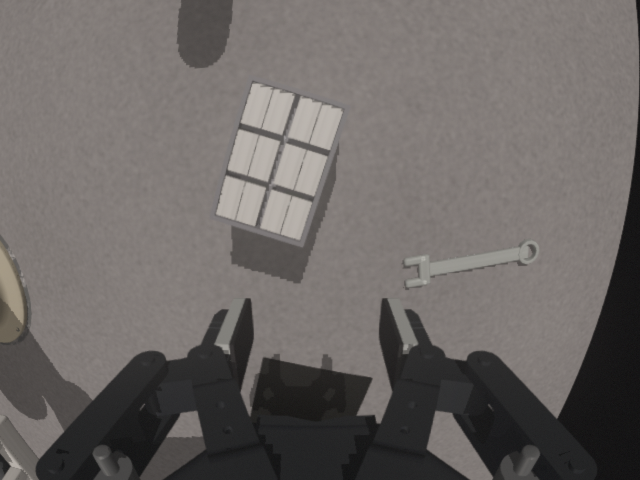

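View pics/side6.png

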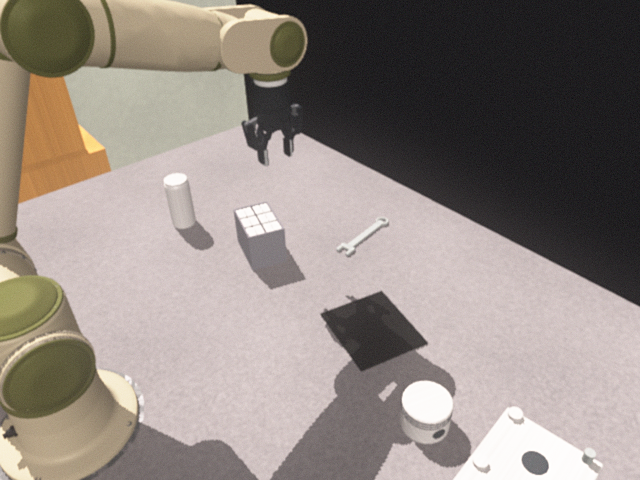

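Both pins are gone from the pad and the fingers are empty. All flaps are shut (box at about (280,160) in the wrist view), and the piston, can and wrench have not moved.

```bash
python3 -c "
from h import *
print(ctrl.close_job())"
```

```text
the job is handed in; nothing more can be done
None
```

Both loose pins are in the pin box, each let go in an empty cell of its own, and the job was handed in at about 21.8 s of the 61 s.

- **Finding cells:** I felt with the pin's foot using small downward steps. Four cells stopped the pin hard at 20 mm below the rim, each reading about 6–8 N. The middle and the +y cells on the box's +x side let it through.
- **Dropping the pins:** In each empty cell I lowered the foot to about 33 mm below the rim, where no resistance showed, and then opened the fingers.
- **Last checks:** The gripper was empty and clear, the pad was bare, and every flap lay shut. The wrist force was about 0, and the piston, can and wrench looked unmoved.
- **Not confirmed:** The shut flaps hide the pins, so I could not see them standing on the cell floors. I inferred it from the free drop and the flaps closing over them.
- **A disagreement:** Box and pin positions differed by up to about 9 mm between the cameras. I placed the pins from the wrist camera's relative measurements. The full cells stopped the pin within 0.5 mm of the expected height.

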